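Roll a clamp's knurled collar loose, two counted turns

ROBOT

A 7-joint arm with a two-finger parallel gripper is mounted at the origin on the work surface. World frame = base frame: x ahead of the robot, y to its left, z up, the work surface at z = 0. Lengths are in m, angles in rad, forces in N, time in s.
With the tool pointing down it reaches from about 0.425 to 0.925 m from the base axis. Payload 6.8 kg.
Tool frame: the origin (TCP) lies on the mounting face of the last link; the fingertips stand 173 mm ahead of it and the grasp point (between the pads) lies 155 mm ahead of it; z points along the fingers, y is the line along which they close (so a half turn about z gives the same grasp; the last joint's range is limited). The gripper opens to 85 mm and grips with 20 to 120 N. Pads are 22 mm wide; open, the fingers measure 114 mm over their backs; the gripper's body (76 mm by 85 mm) begins 54 mm behind the grasp point. The pads swing forward as they close: fully open they stand 13 mm farther back than shut.
Start: joints at [1.207, 0.477, 0.022, 1.555, -0.011, 1.109, -0.083], TCP at [0.171, -0.653, 0.405] pointing down, gripper open.
Joint ranges: [-2.96, 2.96], [-0.34, 2.1], [-1.41, 1.46], [0.24, 2.44], [-1.37, 4.51], [0.17, 1.92], [-2.96, 2.96]. Speed limits (rad/s): [2.39, 2.39, 3.14, 3.14, 3.14, 3.14, 3.14].

INTERFACE

Orientations are given as a rotation vector (axis times angle).
In Python, from bench import r gives the robot as it stands.
- The arm moves only by the tool arm_command, never from a script. Its argument "plan" is a list of rows, each an object of numbers: "claw": the closure, from 0 (fully open) to 1 (shut); "tx", "ty", "tz": the shift along the tool's x, y, z in m; "ax", "ay", "az": the turn, a rotation vector about the tool's x, y, z in degrees. A call has exactly 10 rows; each row shifts and turns the commanded pose from where the row before left it, along the tool's axes as they then stand; what a row does not reach is not made up. A row lasts 1/12 s, in which the tool goes at most 41.7 mm and 7.16 degrees, less where a joint would pass 70% of its speed; a pose out of reach is approached as far as the arm can. A call is refused whole if a number of a shift passes 0.0417 or a number of a turn 7.16, either way. A call with a gripper value outside its range is refused whole. The fingers move at their own pace and stop on an object; "squeeze" is the grip in N (left out, the last holds). Time passes only in rows, so rows that do not move let the fingers close, or fill a call up. It gives the time, the measured TCP pose, the force, the opening and the grip force at its end, in the units of the state.
- r.get_obs(): the state, without advancing time (a new reading comes with each control period).
- r.grab_frame(name): name is "scene" or "top" or "wrist"; returns the picture (480x640x3 uint8, red, green, blue); there is no depth.
- r.camera_model(name): a dict with "fx", "fy", "cx", "cy" (pixels), "position" and "orientation" of the camera in the world; the wrist camera has in their place "tool_from_camera" (4x4, takes a point from camera to tool coordinates, whose origin is the TCP and whose axes are the flange's). Camera axes: x right, y up, looking along -z (the intrinsics and any distortion apply to the point x, -y, -z); pixel columns grow to the right and rows downward; lengths in m; the calibration is good to about 2 mm. A picture is of the moment at which its call begins: read the wrist's pose just before it. camera_model takes no time and is no camera call.
- r.hand_in(): hands the job in; it is judged then, once.
Trained networks look in the newest picture that a camera, given by its name, has taken for a name from the list of things; names that differ only in an ending like _2 or _b are one class to them, and where a whole thing is asked for, a point or a joint stands for the part that bears it (a point fixed in the world has none). Each returns a list of dicts, best first, with "confidence" (0 to 1); they miss things now and then, are a little off and sometimes report something else, mostly with a low value. They report only what shows in the picture. A call takes as long as a camera call. They do not tell look-alikes from the thing itself.
- r.boxes_of(target, camera): "location" ([x, y, z] in m, in the coordinates of the camera as it stood for that picture, good to about 4 mm: the middle of the surface that is visible of it).
- r.tip_of(target, camera): "location" ([x, y, z] in m, in the coordinates of the camera as it stood for that picture, good to about 4 mm: a listed point, or the origin of a listed thing).
The state is a dict: "clock": time; "joints": joint angles; "qvel": joint speeds; "tau": joint torques, N m; "tcp_pos": TCP position; "orientation": TCP orientation; "contact_force": force on the tool from outside, world axes, zero at the start; "moment": the same for the moment, N m; "grip_width": finger opening in m; "gripper_force": force on a finger pad.
Only numpy, scipy, OpenCV 4.12 (cv2) and the standard library are available. Lean on these libraries where they do the work, as an engineer would, in place of code of your own. Each camera call takes 0.05 s, during which the arm holds its last target. There are 200 camera calls.

TASK

On the welding table, loosen the clamp that holds the bell-shaped nozzle: with a fingertip on the knurled rim, gently roll its brass collar anticlockwise (seen from above) until its blue mark comes round to the white pointer on the clamp's base, then two full turns more, and leave it with the mark at the pointer again. Do not grip or lift anything; leave the dark collar of the other clamp and the loose things on the table as they are.

Things in the scene. Friction and masses are not known exactly. Their poses are not given: they have to be found in the camera images.
- brass_collar (a joint): brass collar's angle, rad, growing anticlockwise seen from above (loosening); 0 when its blue mark first reaches the white pointer. Starts between -2.6 and -0.6; two full turns past 0 is 12.57; stops at -3.0 and 25.2. Plain friction (0.06 N m to turn it), no spring, no coasting; the collar does not rise as it turns
- brass_collar_top (a point): on the vertical axis of the brass collar, level with the top of its rim, 82 mm above the table. The collar is a disc 96 mm across, 22 mm tall, on a pedestal 60 mm across; a 16 mm stud at the axis stands 4 mm above the rim. A fingertip pressed lightly on the ridged top or side of the rim carries the rim along. x points from the pointer to the nozzle
- brass_collar_mark (a point): blue radial line on the brass collar, this point on top of the rim, 42 mm from the axis; turns with the collar. The rim's knurl is 30 radial ridges, 4.5 mm wide, that run up the side (3 mm proud) and over the outer 18 mm of the top face (2 mm proud, 30 to 48 mm from the axis)
- nozzle_clamp_pointer (a point): tip of the flat white arrow painted on the brass collar's clamp base, 58 mm from the collar's axis, 15 mm above the table
- nozzle_clamp: the bolted-down clamp of the brass collar; origin on the table on the collar's axis. Its base plate, 85 mm wide and 14 mm thick, runs from x = -80 to 165 mm; the pointer lies to -x. A grey forked arm under the collar (50 to 60 mm up) holds an aluminium nozzle, mouth down, at x = 115 mm: 84 mm across, its top 76 mm above the table
- dark_collar (a joint): angle of the dark steel collar of the other clamp, in rad; 0 at the start, to be left alone
- dark_collar_top (a point): centre of the top of the dark collar, 82 mm above the table; its clamp is of the same shape and size as the first but holds a copper tube 32 mm across; to be left alone
- blank_center (a point): centre of a loose steel nozzle blank standing on the table, 52 mm across its foot, 62 mm tall; to be left alone
- jar_center (a point): centre of a loose jar with a red cap, 52 mm across, 60 mm tall; to be left alone
- brush_grip (a point): grip of a loose brush lying flat on the table; to be left alone
Things that resemble listed ones, but are neither listed nor needed, are in the scene too. Of the things that look like the part that bears jar_center, the middle-sized one is meant.

How it is judged:
By the outcome, as a careful person would: the job done as asked, in the order asked, and still so for the second after the job is handed in, with the robot touching nothing.
It also fails if it takes over 64 s, if anything falls off the work surface, if the arm or the gripper's body presses on something with over 40 N, if the wrist force passes 120 N, or if a joint passes its speed limit or range.

## Working session

There is one attempt and no reset: what is moved stays moved. The work goes in short steps, Python scripts to look and compute and a tool call to move; the robot and the scene stay as the last step left them, time stands still between calls to the robot, and variables do not carry over. Pictures are saved under pics/ and viewed, at most 10 in all, crops included, and the job is handed in when it is done.

Besides the shell and the picture viewer there is one more tool, called as name(argument=value, ...), one argument or row to a line, values as JSON. arm_command: Moves the arm, as the interface text tells. Its arguments: {"type":"object","properties":{"plan":{"type":"array","items":{"type":"object","properties":{"claw":{"type":"number"},"tx":{"type":"number"},"ty":{"type":"number"},"tz":{"type":"number"},"ax":{"type":"number"},"ay":{"type":"number"},"az":{"type":"number"}}}},"squeeze":{"type":"number"}},"required":["plan"]}

```bash
mkdir -p pics; ls; cat > h.py <<'E'
import numpy as np, cv2
from scipy.spatial.transform import Rotation as R
from bench import r
def cam_T(name):
    m=r.camera_model(name); o=r.get_obs()
    if 'tool_from_camera' in m:
        T=np.eye(4); T[:3,:3]=R.from_rotvec(o['orientation']).as_matrix(); T[:3,3]=o['tcp_pos']
        return T@np.array(m['tool_from_camera']), m
    T=np.eye(4); q=np.array(m['orientation']); T[:3,:3]=R.from_rotvec(q).as_matrix() if q.size==3 else (q if q.shape==(3,3) else R.from_quat(q).as_matrix()); T[:3,3]=m['position']
    return T,m
def snap(name,fn):
    T,m=cam_T(name); im=r.grab_frame(name); cv2.imwrite('pics/'+fn,im[:,:,::-1]); return T,m,im
def w(T,p): return (T@np.r_[p,1])[:3]
def proj(T,m,P):
    c=np.linalg.inv(T)@np.r_[P,1]; return m['fx']*c[0]/-c[2]+m['cx'], m['fy']*-c[1]/-c[2]+m['cy']
E
python3 - <<'E'
from h import *
print(r.camera_model('top')); print(r.camera_model('wrist')); o=r.get_obs(); print(o)
for c in ['top','scene']:
    T,m,im=snap(c,c+'1.png')
    for t in ['brass_collar_top','brass_collar_mark','nozzle_clamp_pointer','nozzle_clamp','dark_collar_top','blank_center','jar_center','brush_grip']:
        for d in r.tip_of(t,c)[:3]:
            p=w(T,d['location']); print(c,t,round(d['confidence'],2),p.round(3),np.round(proj(T,m,p)))
E
```

```text
pics
{'fx': 443.17497245801496, 'fy': 443.17497245801496, 'cx': 330.23587889694744, 'cy': 233.61036140907893, 'position': array([0.39629174, 0.02027942, 0.9558776 ]), 'orientation': array([ 0.00167531, -0.04258285, -1.60030451])}
{'fx': 426.437156692143, 'fy': 426.437156692143, 'cx': 322.9516378796071, 'cy': 241.07658449119845, 'tool_from_camera': array([[-3.50268083e-04,  9.62265382e-01,  2.72112499e-01,
         6.94653073e-02],
       [ 9.99999838e-01,  4.59032918e-04, -3.36050200e-04,
        -4.82531483e-04],
       [-4.48278069e-04,  2.72112338e-01, -9.62265387e-01,
         3.09533286e-02],
       [ 0.00000000e+00,  0.00000000e+00,  0.00000000e+00,
         1.00000000e+00]])}
{'clock': 0.0, 'joints': array([ 1.20691347,  0.47779181,  0.02233685,  1.55644277, -0.01150593,
        1.1092898 , -0.083105  ]), 'qvel': array([ 0.0003505 , -0.00048094, -0.00170032,  0.00082053,  0.00072729,
       -0.00105917, -0.00042933]), 'tau': array([-6.32156643e-04, -5.96457696e+01,  1.60782784e+00, -2.81198984e+01,
        1.24740784e-02,  9.53816925e-03,  1.64188918e-05]), 'tcp_pos': array([ 
[... 960 characters left out ...]
17. 240.]
top brush_grip 0.3 [0.372 0.007 0.028] [326. 258.]
scene brass_collar_top 0.86 [0.483 0.205 0.083] [415. 289.]
scene brass_collar_top 0.56 [0.39  0.383 0.031] [520. 307.]
scene brass_collar_mark 0.58 [0.479 0.252 0.082] [442. 296.]
scene nozzle_clamp_pointer 0.9 [0.435 0.245 0.014] [438. 306.]
scene nozzle_clamp 0.87 [ 0.486  0.212 -0.004] [412. 325.]
scene dark_collar_top 0.65 [ 0.567 -0.185  0.082] [206. 256.]
scene blank_center 0.78 [0.368 0.009 0.033] [339. 246.]
scene jar_center 0.97 [0.293 0.337 0.043] [503. 265.]
scene jar_center 0.87 [0.393 0.385 0.033] [521. 308.]
scene jar_center 0.67 [0.484 0.418 0.027] [535. 352.]
scene brush_grip 0.76 [ 0.402 -0.396  0.007] [183. 218.]
```

View pics/top1.png

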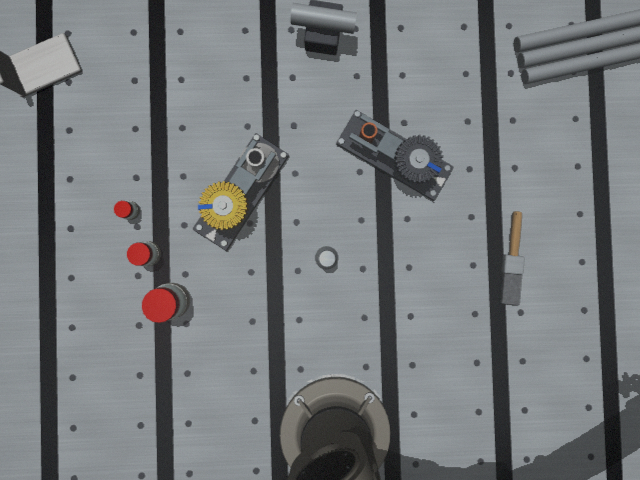

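View pics/scene1.png

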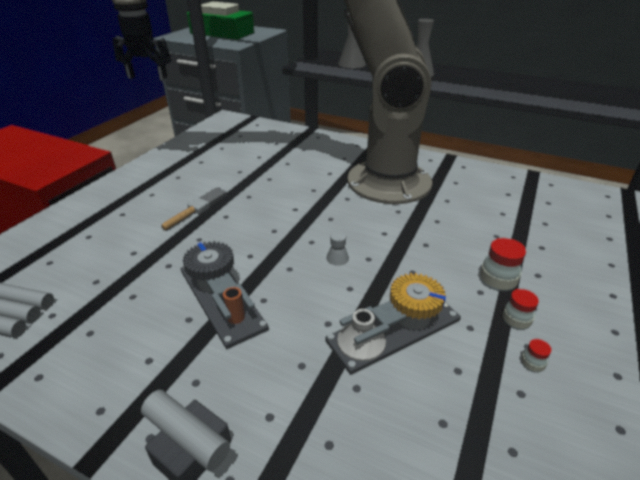

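The top view shows the brass collar at about (222,206), its blue mark pointing left at (204,207), and the white pointer at (212,235). The nozzle is to the upper right at (255,157), and the dark collar is at (420,158). The scene view agrees. The collar starts at about -0.8 rad. I'll swing over to it with the claw shut.

arm_command(
  plan=[
    {"claw": 1,"tx": 0.033,"ty": -0.017},
    {"claw": 1,"tx": 0.033,"ty": -0.017},
    {"claw": 1,"tx": 0.033,"ty": -0.017},
    {"claw": 1,"tx": 0.033,"ty": -0.017},
    {"claw": 1,"tx": 0.033,"ty": -0.017},
    {"claw": 1,"tx": 0.033,"ty": -0.017},
    {"claw": 1,"tx": 0.033,"ty": -0.017},
    {"claw": 1,"tx": 0.033,"ty": -0.017},
    {"claw": 1,"tx": 0.033,"ty": -0.017},
    {"claw": 1,"tx": 0.033,"ty": -0.017},
  ],
  squeeze=20,
)

```text
invalid input at $.plan[0]: expected keys claw, tx, ty, tz, ax, ay, az
```

arm_command(
  plan=[
    {"claw": 1,"tx": 0.014,"ty": -0.0335},
    {"claw": 1,"tx": 0.014,"ty": -0.0335},
    {"claw": 1,"tx": 0.014,"ty": -0.0335},
    {"claw": 1,"tx": 0.014,"ty": -0.0335},
    {"claw": 1,"tx": 0.014,"ty": -0.0335},
    {"claw": 1,"tx": 0.014,"ty": -0.0335},
    {"claw": 1,"tx": 0.014,"ty": -0.0335},
    {"claw": 1,"tx": 0.014,"ty": -0.0335},
    {"claw": 1,"tx": 0.014,"ty": -0.0335},
    {"claw": 1,"tx": 0.014,"ty": -0.0335},
  ],
)

```text
invalid input at $.plan[0]: expected keys claw, tx, ty, tz, ax, ay, az
```

arm_command(
  plan=[
    {"claw": 1,"tx": 0.033,"ty": -0.017,"tz": 0,"ax": 0,"ay": 0,"az": 0},
    {"claw": 1,"tx": 0.033,"ty": -0.017,"tz": 0,"ax": 0,"ay": 0,"az": 0},
    {"claw": 1,"tx": 0.033,"ty": -0.017,"tz": 0,"ax": 0,"ay": 0,"az": 0},
    {"claw": 1,"tx": 0.033,"ty": -0.017,"tz": 0,"ax": 0,"ay": 0,"az": 0},
    {"claw": 1,"tx": 0.033,"ty": -0.017,"tz": 0,"ax": 0,"ay": 0,"az": 0},
    {"claw": 1,"tx": 0.033,"ty": -0.017,"tz": 0,"ax": 0,"ay": 0,"az": 0},
    {"claw": 1,"tx": 0.033,"ty": -0.017,"tz": 0,"ax": 0,"ay": 0,"az": 0},
    {"claw": 1,"tx": 0.033,"ty": -0.017,"tz": 0,"ax": 0,"ay": 0,"az": 0},
    {"claw": 1,"tx": 0.033,"ty": -0.017,"tz": 0,"ax": 0,"ay": 0,"az": 0},
    {"claw": 1,"tx": 0.033,"ty": -0.017,"tz": 0,"ax": 0,"ay": 0,"az": 0},
  ],
  squeeze=20,
)

```text
clock: 1.73
tcp_pos: [0.4481, -0.4037, 0.405]
orientation: [3.116, 0.4, 0.001]
contact_force: [-0.2, -0.5, 0.3]
grip_width: -0.0003
gripper_force: 0.0
```

arm_command(
  plan=[
    {"claw": 1,"tx": 0.014,"ty": -0.0335,"tz": 0,"ax": 0,"ay": 0,"az": 0},
    {"claw": 1,"tx": 0.014,"ty": -0.0335,"tz": 0,"ax": 0,"ay": 0,"az": 0},
    {"claw": 1,"tx": 0.014,"ty": -0.0335,"tz": 0,"ax": 0,"ay": 0,"az": 0},
    {"claw": 1,"tx": 0.014,"ty": -0.0335,"tz": 0,"ax": 0,"ay": 0,"az": 0},
    {"claw": 1,"tx": 0.014,"ty": -0.0335,"tz": 0,"ax": 0,"ay": 0,"az": 0},
    {"claw": 1,"tx": 0.014,"ty": -0.0335,"tz": 0,"ax": 0,"ay": 0,"az": 0},
    {"claw": 1,"tx": 0.014,"ty": -0.0335,"tz": 0,"ax": 0,"ay": 0,"az": 0},
    {"claw": 1,"tx": 0.014,"ty": -0.0335,"tz": 0,"ax": 0,"ay": 0,"az": 0},
    {"claw": 1,"tx": 0.014,"ty": -0.0335,"tz": 0,"ax": 0,"ay": 0,"az": 0},
    {"claw": 1,"tx": 0.014,"ty": -0.0335,"tz": 0,"ax": 0,"ay": 0,"az": 0},
  ],
)

```text
clock: 2.57
tcp_pos: [0.4976, -0.0439, 0.4051]
orientation: [3.116, 0.4, 0.001]
contact_force: [-0.0, -0.2, 0.1]
grip_width: -0.0002
gripper_force: 0.0
```

arm_command(
  plan=[
    {"claw": 1,"tx": 0.001,"ty": -0.03,"tz": 0.01,"ax": 0,"ay": 0,"az": 0},
    {"claw": 1,"tx": 0.001,"ty": -0.03,"tz": 0.01,"ax": 0,"ay": 0,"az": 0},
    {"claw": 1,"tx": 0.001,"ty": -0.03,"tz": 0.01,"ax": 0,"ay": 0,"az": 0},
    {"claw": 1,"tx": 0.001,"ty": -0.03,"tz": 0.01,"ax": 0,"ay": 0,"az": 0},
    {"claw": 1,"tx": 0.001,"ty": -0.03,"tz": 0.01,"ax": 0,"ay": 0,"az": 0},
    {"claw": 1,"tx": 0.001,"ty": -0.03,"tz": 0.01,"ax": 0,"ay": 0,"az": 0},
    {"claw": 1,"tx": 0.001,"ty": -0.03,"tz": 0.01,"ax": 0,"ay": 0,"az": 0},
    {"claw": 1,"tx": 0.001,"ty": -0.02,"tz": 0.01,"ax": 0,"ay": 0,"az": 0},
    {"claw": 1,"tx": 0,"ty": -0.01,"tz": 0.005,"ax": 0,"ay": 0,"az": 0},
    {"claw": 1,"tx": 0,"ty": 0,"tz": 0,"ax": 0,"ay": 0,"az": 0},
  ],
)

```text
clock: 3.4
tcp_pos: [0.4436, 0.1911, 0.319]
orientation: [-3.114, -0.408, 0.002]
contact_force: [0.9, -0.4, 0.9]
grip_width: -0.0001
gripper_force: 0.0
```

```bash
cat >> h.py <<'E'
def meas(fn):
    T,m,im=snap('wrist',fn); out={}
    for t in ['brass_collar_top','brass_collar_mark','nozzle_clamp_pointer']:
        for d in r.tip_of(t,'wrist')[:2]:
            p=w(T,d['location']); out.setdefault(t,p)
            print(t,round(d['confidence'],2),p.round(4),np.round(proj(T,m,p)))
    return T,m,im,out
def ang(v): return np.degrees(np.arctan2(v[1],v[0]))
E
python3 - <<'E'
from h import *
T,m,im,o=meas('w1.png'); C=o['brass_collar_top']
for k in ['brass_collar_mark','nozzle_clamp_pointer']: print(k,ang(o[k]-C),np.hypot(*(o[k]-C)[:2]))
s=r.get_obs();print(s['tcp_pos'],s['orientation'],s['joints'],s['clock'])
E
```

```text
brass_collar_top 0.59 [0.4833 0.2102 0.0808] [307. 176.]
brass_collar_mark 0.94 [0.4806 0.2478 0.0832] [229. 162.]
nozzle_clamp_pointer 0.86 [0.4395 0.2432 0.0135] [246. 215.]
brass_collar_mark 94.1610056205185 0.03765769874984025
nozzle_clamp_pointer 142.96349998692838 0.0548002929790989
[0.44534954 0.18752484 0.32013182] [3.11581541e+00 3.97691716e-01 1.21428671e-03] [-0.1486971   0.3061378  -0.44324567  2.06175932  0.18061087  0.80941152
 -2.01592947] 3.6
```

View pics/w1.png

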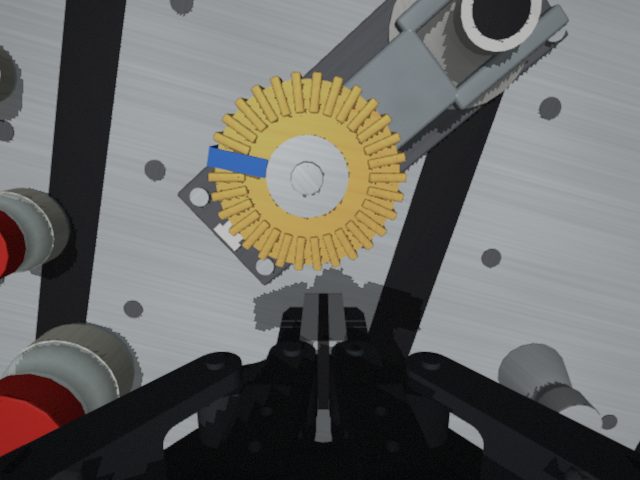

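The wrist view shows the stud at (307,178), the blue mark from (209,157) to (267,168), the white arrow at (230,236) and the fingertips at (323,315). I'll refine the position from these pixels.

```bash
cat >> h.py <<'E'
def ray(T,m,uv,z):
    d=T[:3,:3]@np.array([(uv[0]-m['cx'])/m['fx'],-(uv[1]-m['cy'])/m['fy'],-1]); return T[:3,3]+d*(z-T[2,3])/d[2]
E
python3 - <<'E'
from h import *
T,m=cam_T('wrist')
C=ray(T,m,(307,179),.086); a=ray(T,m,(209,157),.082); b=ray(T,m,(267,168),.082)
n=ray(T,m,(502,12),.076); p=ray(T,m,(229,237),.015)
b1=ray(T,m,(199,197),.016); b2=ray(T,m,(266,266),.016)
print('C',C,'mark',ang((a+b)/2-C),ang(a-C),'nozzle',ang(n-C)+180,np.hypot(*(n-C)[:2]),'arrow',ang(p-C),np.hypot(*(p-C)[:2]),'bolts',ang((b1+b2)/2-C), 'perp', ang(b1-b2)+90)
o=r.get_obs();Rm=R.from_rotvec(o['orientation']).as_matrix()
print(Rm.round(3)); 
g=C+.039*np.array([np.cos(np.radians(240)),np.sin(np.radians(240)),0])
g[2]=.105+.173
print('tcp goal',g,'tool delta',(Rm.T@(g-o['tcp_pos'])).round(4))
print('circle rows (tool mm) per 10deg from 240:')
E
```

```text
C [0.48485624 0.20588702 0.086     ] mark 91.97867924562453 92.51221795456505 nozzle 144.42020669414788 0.11523227536910315 arrow 145.5939522596528 0.07285640339371137 bolts 145.16234520865493 perp 145.95544143104584
[[ 0.968  0.251  0.001]
 [ 0.251 -0.968 -0.   ]
 [ 0.001  0.001 -1.   ]]
tcp goal [0.46535624 0.17211202 0.278     ] tool delta [0.0155 0.0199 0.0422]
circle rows (tool mm) per 10deg from 240:
```

arm_command(
  plan=[
    {"claw": 1,"tx": 0.0034,"ty": 0.0036,"tz": 0.0105,"ax": 0,"ay": 0,"az": 0},
    {"claw": 1,"tx": 0.0034,"ty": 0.0036,"tz": 0.0105,"ax": 0,"ay": 0,"az": 0},
    {"claw": 1,"tx": 0.0034,"ty": 0.0036,"tz": 0.0105,"ax": 0,"ay": 0,"az": 0},
    {"claw": 1,"tx": 0.0034,"ty": 0.0036,"tz": 0.0105,"ax": 0,"ay": 0,"az": 0},
    {"claw": 1,"tx": 0,"ty": 0,"tz": 0.006,"ax": 0,"ay": 0,"az": 0},
    {"claw": 1,"tx": 0,"ty": 0,"tz": 0.006,"ax": 0,"ay": 0,"az": 0},
    {"claw": 1,"tx": 0,"ty": 0,"tz": 0.004,"ax": 0,"ay": 0,"az": 0},
    {"claw": 1,"tx": 0,"ty": 0,"tz": 0.002,"ax": 0,"ay": 0,"az": 0},
    {"claw": 1,"tx": 0,"ty": 0,"tz": 0,"ax": 0,"ay": 0,"az": 0},
    {"claw": 1,"tx": 0,"ty": 0,"tz": 0,"ax": 0,"ay": 0,"az": 0},
  ],
)

```text
clock: 4.43
tcp_pos: [0.4615, 0.1784, 0.2599]
orientation: [-3.116, -0.401, -0.0]
contact_force: [-0.1, -1.1, -0.4]
grip_width: 0.0001
gripper_force: 0.0
```

```bash
python3 - <<'E'
from h import *
s=r.get_obs(); print(s['tcp_pos'],s['contact_force'],s['clock'])
for p in range(220,580,10):
    a=np.radians(p+5); l=2*38*np.sin(np.radians(5)); print(p,round(-l*np.sin(a),1),round(-l*np.cos(a),1),end=' | ')
E
```

```text
[0.46150746 0.17842051 0.25988644] [-0.05481164 -1.08855368 -0.43112853] 4.4333
220 4.7 4.7 | 230 5.4 3.8 | 240 6.0 2.8 | 250 6.4 1.7 | 260 6.6 0.6 | 270 6.6 -0.6 | 280 6.4 -1.7 | 290 6.0 -2.8 | 300 5.4 -3.8 | 310 4.7 -4.7 | 320 3.8 -5.4 | 330 2.8 -6.0 | 340 1.7 -6.4 | 350 0.6 -6.6 | 360 -0.6 -6.6 | 370 -1.7 -6.4 | 380 -2.8 -6.0 | 390 -3.8 -5.4 | 400 -4.7 -4.7 | 410 -5.4 -3.8 | 420 -6.0 -2.8 | 430 -6.4 -1.7 | 440 -6.6 -0.6 | 450 -6.6 0.6 | 460 -6.4 1.7 | 470 -6.0 2.8 | 480 -5.4 3.8 | 490 -4.7 4.7 | 500 -3.8 5.4 | 510 -2.8 6.0 | 520 -1.7 6.4 | 530 -0.6 6.6 | 540 0.6 6.6 | 550 1.7 6.4 | 560 2.8 6.0 | 570 3.8 5.4 |
```

arm_command(
  plan=[
    {"claw": 1,"tx": 0,"ty": 0,"tz": 0.001,"ax": 0,"ay": 0,"az": 0},
    {"claw": 1,"tx": 0,"ty": 0,"tz": 0.001,"ax": 0,"ay": 0,"az": 0},
    {"claw": 1,"tx": 0,"ty": 0,"tz": 0.001,"ax": 0,"ay": 0,"az": 0},
    {"claw": 1,"tx": 0,"ty": 0,"tz": 0.001,"ax": 0,"ay": 0,"az": 0},
    {"claw": 1,"tx": 0,"ty": 0,"tz": 0,"ax": 0,"ay": 0,"az": 0},
    {"claw": 1,"tx": 0,"ty": 0,"tz": 0,"ax": 0,"ay": 0,"az": 0},
    {"claw": 1,"tx": 0,"ty": 0,"tz": 0,"ax": 0,"ay": 0,"az": 0},
    {"claw": 1,"tx": 0,"ty": 0,"tz": 0,"ax": 0,"ay": 0,"az": 0},
    {"claw": 1,"tx": 0,"ty": 0,"tz": 0,"ax": 0,"ay": 0,"az": 0},
    {"claw": 1,"tx": 0,"ty": 0,"tz": 0,"ax": 0,"ay": 0,"az": 0},
  ],
)

```text
clock: 5.27
tcp_pos: [0.4616, 0.1782, 0.2557]
orientation: [-3.116, -0.401, -0.0]
contact_force: [0.2, 0.6, 0.5]
grip_width: -0.0005
gripper_force: 0.0
```

arm_command(
  plan=[
    {"claw": 1,"tx": 0,"ty": 0,"tz": 0.0005,"ax": 0,"ay": 0,"az": 0},
    {"claw": 1,"tx": 0,"ty": 0,"tz": 0.0005,"ax": 0,"ay": 0,"az": 0},
    {"claw": 1,"tx": 0,"ty": 0,"tz": 0.0005,"ax": 0,"ay": 0,"az": 0},
    {"claw": 1,"tx": 0,"ty": 0,"tz": 0.0005,"ax": 0,"ay": 0,"az": 0},
    {"claw": 1,"tx": 0,"ty": 0,"tz": 0,"ax": 0,"ay": 0,"az": 0},
    {"claw": 1,"tx": 0,"ty": 0,"tz": 0,"ax": 0,"ay": 0,"az": 0},
    {"claw": 1,"tx": 0,"ty": 0,"tz": 0,"ax": 0,"ay": 0,"az": 0},
    {"claw": 1,"tx": 0,"ty": 0,"tz": 0,"ax": 0,"ay": 0,"az": 0},
    {"claw": 1,"tx": 0,"ty": 0,"tz": 0,"ax": 0,"ay": 0,"az": 0},
    {"claw": 1,"tx": 0,"ty": 0,"tz": 0,"ax": 0,"ay": 0,"az": 0},
  ],
)

```text
clock: 6.1
tcp_pos: [0.4618, 0.1782, 0.2553]
orientation: [3.115, 0.4, 0.002]
contact_force: [-4.8, -3.0, 19.7]
grip_width: 0.0004
gripper_force: 9.6
```

arm_command(
  plan=[
    {"claw": 1,"tx": 0.0047,"ty": 0.0047,"tz": -0.0005,"ax": 0,"ay": 0,"az": 0},
    {"claw": 1,"tx": 0.0054,"ty": 0.0038,"tz": 0,"ax": 0,"ay": 0,"az": 0},
    {"claw": 1,"tx": 0.006,"ty": 0.0028,"tz": 0,"ax": 0,"ay": 0,"az": 0},
    {"claw": 1,"tx": 0.0064,"ty": 0.0017,"tz": 0,"ax": 0,"ay": 0,"az": 0},
    {"claw": 1,"tx": 0.0066,"ty": 0.0006,"tz": 0,"ax": 0,"ay": 0,"az": 0},
    {"claw": 1,"tx": 0,"ty": 0,"tz": 0,"ax": 0,"ay": 0,"az": 0},
    {"claw": 1,"tx": 0,"ty": 0,"tz": 0,"ax": 0,"ay": 0,"az": 0},
    {"claw": 1,"tx": 0,"ty": 0,"tz": 0,"ax": 0,"ay": 0,"az": 0},
    {"claw": 1,"tx": 0,"ty": 0,"tz": 0,"ax": 0,"ay": 0,"az": 0},
    {"claw": 1,"tx": 0,"ty": 0,"tz": 0,"ax": 0,"ay": 0,"az": 0},
  ],
)

```text
clock: 6.93
tcp_pos: [0.4945, 0.173, 0.2555]
orientation: [-3.115, -0.4, -0.007]
contact_force: [1.0, 0.7, 5.8]
grip_width: -0.0
gripper_force: 3.1
```

```bash
python3 - <<'E'
from h import *
T,m,im=snap('wrist','w2.png')
C=np.array([.484,.207,.084])
for d in r.tip_of('brass_collar_mark','wrist')[:2]:
    p=w(T,d['location']); print(round(d['confidence'],2),p.round(3),ang(p-C))
s=r.get_obs(); print(s['contact_force'],s['tcp_pos'],ang(s['tcp_pos']-C),np.hypot(*(s['tcp_pos']-C)[:2]))
E
```

```text
0.79 [0.452 0.236 0.081] 137.60023301751664
[2.03026624 2.10207096 5.5333184 ] [0.49446379 0.17299909 0.25547392] -72.89424056870226 0.035574609272081135
```

View pics/w2.png

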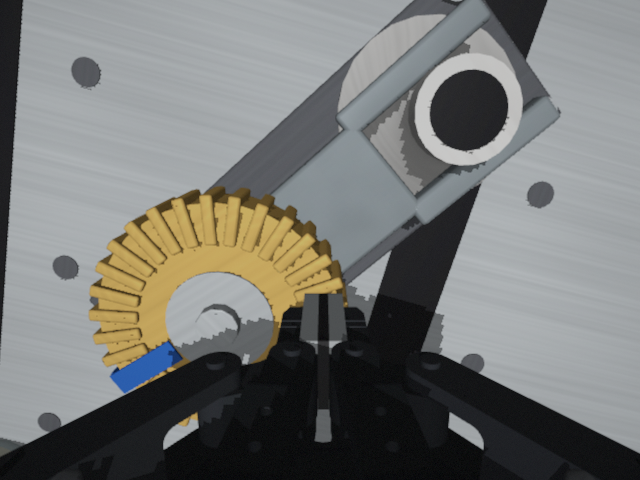

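The first 50° carried the rim with it. The mark is now at (145,368), at about 138°, and the normal force is only about 6 N. I'll keep going round.

arm_command(
  plan=[
    {"claw": 1,"tx": 0.0066,"ty": -0.0006,"tz": 0,"ax": 0,"ay": 0,"az": 0},
    {"claw": 1,"tx": 0.0064,"ty": -0.0017,"tz": 0,"ax": 0,"ay": 0,"az": 0},
    {"claw": 1,"tx": 0.006,"ty": -0.0028,"tz": 0,"ax": 0,"ay": 0,"az": 0},
    {"claw": 1,"tx": 0.0054,"ty": -0.0038,"tz": 0,"ax": 0,"ay": 0,"az": 0},
    {"claw": 1,"tx": 0.0047,"ty": -0.0047,"tz": 0,"ax": 0,"ay": 0,"az": 0},
    {"claw": 1,"tx": 0.0038,"ty": -0.0054,"tz": 0,"ax": 0,"ay": 0,"az": 0},
    {"claw": 1,"tx": 0.0028,"ty": -0.006,"tz": 0,"ax": 0,"ay": 0,"az": 0},
    {"claw": 1,"tx": 0.0017,"ty": -0.0064,"tz": 0,"ax": 0,"ay": 0,"az": 0},
    {"claw": 1,"tx": 0.0006,"ty": -0.0066,"tz": 0,"ax": 0,"ay": 0,"az": 0},
    {"claw": 1,"tx": -0.0006,"ty": -0.0066,"tz": 0,"ax": 0,"ay": 0,"az": 0},
  ],
)

```text
clock: 7.87
tcp_pos: [0.5195, 0.2249, 0.2555]
orientation: [3.116, 0.399, 0.005]
contact_force: [1.0, -2.4, 7.6]
grip_width: -0.0
gripper_force: 4.0
```

```bash
cat > q.py <<'E'
from h import *
C=np.array([.484,.207,.084]); T,m=cam_T('wrist'); r.grab_frame('wrist')
for t in ['brass_collar_mark','brass_collar_top']:
  for d in r.tip_of(t,'wrist')[:2]:
    p=w(T,d['location']); print(t,round(d['confidence'],2),p.round(3),ang(p-C))
s=r.get_obs(); print(s['clock'],s['contact_force'],s['tcp_pos'],ang(s['tcp_pos']-C),np.hypot(*(s['tcp_pos']-C)[:2]))
E
python3 q.py
```

```text
brass_collar_top 0.63 [0.481 0.212 0.081] 120.13513716740601
8.0167 [-1.14655196  1.40261365  6.8660964 ] [0.51878271 0.22624702 0.25549251] 28.95795879297935 0.03975279295976555
```

arm_command(
  plan=[
    {"claw": 1,"tx": -0.0017,"ty": -0.0064,"tz": 0,"ax": 0,"ay": 0,"az": 0},
    {"claw": 1,"tx": -0.0028,"ty": -0.006,"tz": 0,"ax": 0,"ay": 0,"az": 0},
    {"claw": 1,"tx": -0.0038,"ty": -0.0054,"tz": 0,"ax": 0,"ay": 0,"az": 0},
    {"claw": 1,"tx": -0.0047,"ty": -0.0047,"tz": 0,"ax": 0,"ay": 0,"az": 0},
    {"claw": 1,"tx": -0.0054,"ty": -0.0038,"tz": 0,"ax": 0,"ay": 0,"az": 0},
    {"claw": 1,"tx": -0.006,"ty": -0.0028,"tz": 0,"ax": 0,"ay": 0,"az": 0},
    {"claw": 1,"tx": -0.0064,"ty": -0.0017,"tz": 0,"ax": 0,"ay": 0,"az": 0},
    {"claw": 1,"tx": -0.0066,"ty": -0.0006,"tz": 0,"ax": 0,"ay": 0,"az": 0},
    {"claw": 1,"tx": -0.0066,"ty": 0.0006,"tz": 0,"ax": 0,"ay": 0,"az": 0},
    {"claw": 1,"tx": -0.0064,"ty": 0.0017,"tz": 0,"ax": 0,"ay": 0,"az": 0},
  ],
)

```text
clock: 8.85
tcp_pos: [0.4627, 0.2415, 0.2555]
orientation: [-3.113, -0.401, -0.007]
contact_force: [1.3, 1.5, 5.5]
grip_width: -0.0
gripper_force: 2.8
```

```bash
python3 q.py
```

```text
brass_collar_mark 0.81 [0.507 0.167 0.084] -60.325095614530845
brass_collar_top 0.62 [0.479 0.212 0.083] 131.27961189141442
9.0 [-1.31710413  0.93707652  8.73962859] [0.46209024 0.24112029 0.25544762] 122.70585937529073 0.04054912884565082
```

arm_command(
  plan=[
    {"claw": 1,"tx": -0.006,"ty": 0.0028,"tz": 0.0004,"ax": 0,"ay": 0,"az": 0},
    {"claw": 1,"tx": -0.0054,"ty": 0.0038,"tz": 0,"ax": 0,"ay": 0,"az": 0},
    {"claw": 1,"tx": -0.0047,"ty": 0.0047,"tz": 0,"ax": 0,"ay": 0,"az": 0},
    {"claw": 1,"tx": -0.0038,"ty": 0.0054,"tz": 0,"ax": 0,"ay": 0,"az": 0},
    {"claw": 1,"tx": -0.0028,"ty": 0.006,"tz": 0,"ax": 0,"ay": 0,"az": 0},
    {"claw": 1,"tx": -0.0017,"ty": 0.0064,"tz": 0,"ax": 0,"ay": 0,"az": 0},
    {"claw": 1,"tx": -0.0006,"ty": 0.0066,"tz": 0,"ax": 0,"ay": 0,"az": 0},
    {"claw": 1,"tx": 0.0006,"ty": 0.0066,"tz": 0,"ax": 0,"ay": 0,"az": 0},
    {"claw": 1,"tx": 0.0017,"ty": 0.0064,"tz": 0,"ax": 0,"ay": 0,"az": 0},
    {"claw": 1,"tx": 0.0028,"ty": 0.006,"tz": 0,"ax": 0,"ay": 0,"az": 0},
  ],
)

```text
clock: 9.83
tcp_pos: [0.4572, 0.1837, 0.2554]
orientation: [-3.113, -0.402, -0.006]
contact_force: [-0.5, 2.7, 11.6]
grip_width: -0.0001
gripper_force: 5.4
```

```bash
python3 q.py
```

```text
brass_collar_mark 0.94 [0.525 0.225 0.082] 24.055107680705408
brass_collar_top 0.91 [0.481 0.209 0.084] 145.04509510728377
brass_collar_top 0.44 [0.521 0.222 0.084] 22.32430024436669
9.9833 [-0.02067964  0.10812179 10.51402466] [0.45800053 0.18288872 0.25540755] -137.15790614719847 0.03545879285846644
```

arm_command(
  plan=[
    {"claw": 1,"tx": 0.0038,"ty": 0.0054,"tz": 0,"ax": 0,"ay": 0,"az": 0},
    {"claw": 1,"tx": 0.0047,"ty": 0.0047,"tz": 0,"ax": 0,"ay": 0,"az": 0},
    {"claw": 1,"tx": 0.0054,"ty": 0.0038,"tz": 0,"ax": 0,"ay": 0,"az": 0},
    {"claw": 1,"tx": 0.006,"ty": 0.0028,"tz": 0,"ax": 0,"ay": 0,"az": 0},
    {"claw": 1,"tx": 0.0064,"ty": 0.0017,"tz": 0,"ax": 0,"ay": 0,"az": 0},
    {"claw": 1,"tx": 0.0066,"ty": 0.0006,"tz": 0,"ax": 0,"ay": 0,"az": 0},
    {"claw": 1,"tx": 0.0066,"ty": -0.0006,"tz": 0,"ax": 0,"ay": 0,"az": 0},
    {"claw": 1,"tx": 0.0064,"ty": -0.0017,"tz": 0,"ax": 0,"ay": 0,"az": 0},
    {"claw": 1,"tx": 0.006,"ty": -0.0028,"tz": 0,"ax": 0,"ay": 0,"az": 0},
    {"claw": 1,"tx": 0.0054,"ty": -0.0038,"tz": 0,"ax": 0,"ay": 0,"az": 0},
  ],
)

```text
clock: 10.82
tcp_pos: [0.5154, 0.1875, 0.2554]
orientation: [3.116, 0.4, 0.003]
contact_force: [-3.1, -2.2, 13.8]
grip_width: -0.0001
gripper_force: 7.0
```

```bash
python3 q.py
```

```text
brass_collar_mark 0.76 [0.472 0.249 0.086] 105.53424590470378
10.9667 [1.24865887 0.73700355 9.0543948 ] [0.51587004 0.18834399 0.25543433] -30.343757525131274 0.03692893026817108
```

arm_command(
  plan=[
    {"claw": 1,"tx": 0.0047,"ty": -0.0047,"tz": 0,"ax": 0,"ay": 0,"az": 0},
    {"claw": 1,"tx": 0.0038,"ty": -0.0054,"tz": 0,"ax": 0,"ay": 0,"az": 0},
    {"claw": 1,"tx": 0.0028,"ty": -0.006,"tz": 0,"ax": 0,"ay": 0,"az": 0},
    {"claw": 1,"tx": 0.0017,"ty": -0.0064,"tz": 0,"ax": 0,"ay": 0,"az": 0},
    {"claw": 1,"tx": 0.0006,"ty": -0.0066,"tz": 0,"ax": 0,"ay": 0,"az": 0},
    {"claw": 1,"tx": -0.0006,"ty": -0.0066,"tz": 0,"ax": 0,"ay": 0,"az": 0},
    {"claw": 1,"tx": -0.0017,"ty": -0.0064,"tz": 0,"ax": 0,"ay": 0,"az": 0},
    {"claw": 1,"tx": -0.0028,"ty": -0.006,"tz": 0,"ax": 0,"ay": 0,"az": 0},
    {"claw": 1,"tx": -0.0038,"ty": -0.0054,"tz": 0,"ax": 0,"ay": 0,"az": 0},
    {"claw": 1,"tx": -0.0047,"ty": -0.0047,"tz": 0,"ax": 0,"ay": 0,"az": 0},
  ],
)

```text
clock: 11.8
tcp_pos: [0.5014, 0.244, 0.2555]
orientation: [-3.115, -0.4, -0.008]
contact_force: [2.4, -1.3, 9.1]
grip_width: 0.0003
gripper_force: 4.2
```

```bash
python3 q.py
```

```text
11.95 [-1.77728625  0.82328461  9.52751745] [0.50034562 0.2447042  0.25543736] 66.56218656951165 0.04109483865395886
```

arm_command(
  plan=[
    {"claw": 1,"tx": -0.0054,"ty": -0.0038,"tz": 0,"ax": 0,"ay": 0,"az": 0},
    {"claw": 1,"tx": -0.006,"ty": -0.0028,"tz": 0,"ax": 0,"ay": 0,"az": 0},
    {"claw": 1,"tx": -0.0064,"ty": -0.0017,"tz": 0,"ax": 0,"ay": 0,"az": 0},
    {"claw": 1,"tx": -0.0066,"ty": -0.0006,"tz": 0,"ax": 0,"ay": 0,"az": 0},
    {"claw": 1,"tx": -0.0066,"ty": 0.0006,"tz": 0,"ax": 0,"ay": 0,"az": 0},
    {"claw": 1,"tx": -0.0064,"ty": 0.0017,"tz": 0,"ax": 0,"ay": 0,"az": 0},
    {"claw": 1,"tx": -0.006,"ty": 0.0028,"tz": 0,"ax": 0,"ay": 0,"az": 0},
    {"claw": 1,"tx": -0.0054,"ty": 0.0038,"tz": 0,"ax": 0,"ay": 0,"az": 0},
    {"claw": 1,"tx": -0.0047,"ty": 0.0047,"tz": 0,"ax": 0,"ay": 0,"az": 0},
    {"claw": 1,"tx": -0.0038,"ty": 0.0054,"tz": 0,"ax": 0,"ay": 0,"az": 0},
  ],
)

```text
clock: 12.78
tcp_pos: [0.4477, 0.2209, 0.2554]
orientation: [-3.112, -0.402, -0.007]
contact_force: [0.1, 1.8, 7.9]
grip_width: 0.0002
gripper_force: 4.2
```

```bash
python3 q.py
```

```text
brass_collar_mark 0.57 [0.484 0.165 0.081] -90.40189753601635
brass_collar_top 0.77 [0.48  0.213 0.085] 121.0423746458459
12.9333 [-0.88024672 -0.17549381 12.25922114] [0.44753569 0.21980643 0.25537916] 160.64849122474186 0.03864778048266609
```

arm_command(
  plan=[
    {"claw": 1,"tx": -0.0028,"ty": 0.006,"tz": 0,"ax": 0,"ay": 0,"az": 0},
    {"claw": 1,"tx": -0.0017,"ty": 0.0064,"tz": 0,"ax": 0,"ay": 0,"az": 0},
    {"claw": 1,"tx": -0.0006,"ty": 0.0066,"tz": 0,"ax": 0,"ay": 0,"az": 0},
    {"claw": 1,"tx": 0.0006,"ty": 0.0066,"tz": 0,"ax": 0,"ay": 0,"az": 0},
    {"claw": 1,"tx": 0.0017,"ty": 0.0064,"tz": 0,"ax": 0,"ay": 0,"az": 0},
    {"claw": 1,"tx": 0.0028,"ty": 0.006,"tz": 0,"ax": 0,"ay": 0,"az": 0},
    {"claw": 1,"tx": 0.0038,"ty": 0.0054,"tz": 0,"ax": 0,"ay": 0,"az": 0},
    {"claw": 1,"tx": 0.0047,"ty": 0.0047,"tz": 0,"ax": 0,"ay": 0,"az": 0},
    {"claw": 1,"tx": 0.0054,"ty": 0.0038,"tz": 0,"ax": 0,"ay": 0,"az": 0},
    {"claw": 1,"tx": 0.006,"ty": 0.0028,"tz": 0,"ax": 0,"ay": 0,"az": 0},
  ],
)

```text
clock: 13.77
tcp_pos: [0.4807, 0.1724, 0.2554]
orientation: [-3.114, -0.402, -0.004]
contact_force: [-2.5, 2.3, 12.4]
grip_width: 0.0002
gripper_force: 6.4
```

```bash
python3 q.py
```

```text
brass_collar_mark 0.67 [0.527 0.202 0.085] -6.307038404063979
brass_collar_top 0.95 [0.481 0.212 0.084] 118.10288350275115
13.9167 [0.93748459 0.56029725 9.60804017] [0.48171672 0.17216133 0.25542913] -93.74973361094507 0.03491341654395107
```

arm_command(
  plan=[
    {"claw": 1,"tx": 0.0064,"ty": 0.0017,"tz": 0,"ax": 0,"ay": 0,"az": 0},
    {"claw": 1,"tx": 0.0066,"ty": 0.0006,"tz": 0,"ax": 0,"ay": 0,"az": 0},
    {"claw": 1,"tx": 0.0066,"ty": -0.0006,"tz": 0,"ax": 0,"ay": 0,"az": 0},
    {"claw": 1,"tx": 0.0064,"ty": -0.0017,"tz": 0,"ax": 0,"ay": 0,"az": 0},
    {"claw": 1,"tx": 0.006,"ty": -0.0028,"tz": 0,"ax": 0,"ay": 0,"az": 0},
    {"claw": 1,"tx": 0.0054,"ty": -0.0038,"tz": 0,"ax": 0,"ay": 0,"az": 0},
    {"claw": 1,"tx": 0.0047,"ty": -0.0047,"tz": 0,"ax": 0,"ay": 0,"az": 0},
    {"claw": 1,"tx": 0.0038,"ty": -0.0054,"tz": 0,"ax": 0,"ay": 0,"az": 0},
    {"claw": 1,"tx": 0.0028,"ty": -0.006,"tz": 0,"ax": 0,"ay": 0,"az": 0},
    {"claw": 1,"tx": 0.0017,"ty": -0.0064,"tz": 0,"ax": 0,"ay": 0,"az": 0},
  ],
)

```text
clock: 14.75
tcp_pos: [0.5229, 0.2122, 0.2554]
orientation: [3.116, 0.399, 0.005]
contact_force: [0.1, -3.2, 10.9]
grip_width: 0.0
gripper_force: 5.7
```

```bash
python3 q.py
```

```text
brass_collar_mark 0.75 [0.493 0.25  0.084] 78.04897383041246
14.9 [0.7933371  0.71394614 8.76514903] [0.5225846  0.21351035 0.2554676 ] 9.577265581007465 0.039129987265453865
```

arm_command(
  plan=[
    {"claw": 1,"tx": 0.0006,"ty": -0.0066,"tz": 0,"ax": 0,"ay": 0,"az": 0},
    {"claw": 1,"tx": -0.0006,"ty": -0.0066,"tz": 0,"ax": 0,"ay": 0,"az": 0},
    {"claw": 1,"tx": -0.0017,"ty": -0.0064,"tz": 0,"ax": 0,"ay": 0,"az": 0},
    {"claw": 1,"tx": -0.0028,"ty": -0.006,"tz": 0,"ax": 0,"ay": 0,"az": 0},
    {"claw": 1,"tx": -0.0038,"ty": -0.0054,"tz": 0,"ax": 0,"ay": 0,"az": 0},
    {"claw": 1,"tx": -0.0047,"ty": -0.0047,"tz": 0,"ax": 0,"ay": 0,"az": 0},
    {"claw": 1,"tx": -0.0054,"ty": -0.0038,"tz": 0,"ax": 0,"ay": 0,"az": 0},
    {"claw": 1,"tx": 0,"ty": 0,"tz": 0,"ax": 0,"ay": 0,"az": 0},
    {"claw": 1,"tx": 0,"ty": 0,"tz": -0.01,"ax": 0,"ay": 0,"az": 0},
    {"claw": 1,"tx": 0,"ty": 0,"tz": -0.02,"ax": 0,"ay": 0,"az": 0},
  ],
)

```text
clock: 15.73
tcp_pos: [0.4928, 0.2452, 0.2826]
orientation: [3.114, 0.401, -0.007]
contact_force: [-0.2, -1.4, -0.4]
grip_width: -0.0002
gripper_force: 0.0
```

arm_command(
  plan=[
    {"claw": 1,"tx": 0,"ty": 0,"tz": -0.016,"ax": 0,"ay": 0,"az": 0},
    {"claw": 1,"tx": -0.012,"ty": 0.008,"tz": -0.008,"ax": 0,"ay": 0,"az": 0},
    {"claw": 1,"tx": -0.012,"ty": 0.008,"tz": -0.008,"ax": 0,"ay": 0,"az": 0},
    {"claw": 1,"tx": -0.012,"ty": 0.008,"tz": -0.008,"ax": 0,"ay": 0,"az": 0},
    {"claw": 1,"tx": -0.012,"ty": 0.008,"tz": 0,"ax": 0,"ay": 0,"az": 0},
    {"claw": 1,"tx": -0.012,"ty": 0.008,"tz": 0,"ax": 0,"ay": 0,"az": 0},
    {"claw": 1,"tx": 0,"ty": 0,"tz": 0,"ax": 0,"ay": 0,"az": 0},
    {"claw": 1,"tx": 0,"ty": 0,"tz": 0,"ax": 0,"ay": 0,"az": 0},
    {"claw": 1,"tx": 0,"ty": 0,"tz": 0,"ax": 0,"ay": 0,"az": 0},
    {"claw": 1,"tx": 0,"ty": 0,"tz": 0,"ax": 0,"ay": 0,"az": 0},
  ],
)

```text
clock: 16.57
tcp_pos: [0.4462, 0.1925, 0.324]
orientation: [-3.115, -0.401, -0.001]
contact_force: [0.3, 0.1, 0.5]
grip_width: -0.0004
gripper_force: 0.0
```

```bash
python3 - <<'E'
from h import *
T,m,im,o=meas('w3.png'); C=o['brass_collar_top']
for k in o: print(k,ang(o[k]-C))
# blue mark by colour
hsv=cv2.cvtColor(im,cv2.COLOR_RGB2HSV); k=cv2.inRange(hsv,(105,150,60),(125,255,255))
n,l,st,ce=cv2.connectedComponentsWithStats(k); i=1+np.argmax(st[1:,4]); pts=np.argwhere(l==i)[:,::-1].astype(float)
P=np.array([ray(T,m,p,.082)[:2] for p in pts]); print('blue px',ce[i],st[i])
d=np.linalg.svd(P-P.mean(0))[2][0] if len(P)<5000 else 0
print('line dir',ang(d),ang(-d),'mean',P.mean(0)); np.save('T3.npy',T)
print(r.get_obs()['tcp_pos'],r.get_obs()['clock'])
E
```

```text
brass_collar_top 0.59 [0.481  0.2116 0.0841] [304. 186.]
brass_collar_mark 0.89 [0.4521 0.2348 0.0844] [246. 230.]
nozzle_clamp_pointer 0.6 [0.4388 0.2441 0.0125] [247. 219.]
brass_collar_top 0.0
brass_collar_mark 141.3672287255993
nozzle_clamp_pointer 142.47386834547424
blue px [254.31405896 221.00907029] [228 200  53  43 882]
line dir 139.79255901813016 -40.20744098186987 mean [0.45700445 0.23198047]
[0.44586761 0.1922829  0.32368364] 16.7667
```

View pics/w3.png

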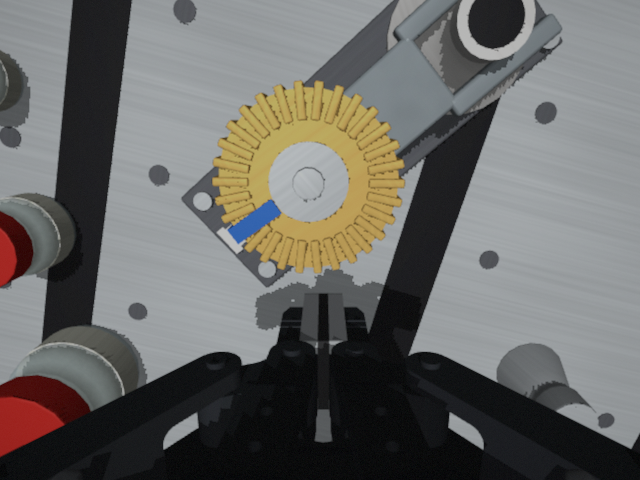

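The wrist view shows the mark running from (232,236) to (276,210), with the stud at (308,184). It's almost at the white arrow at (230,240). I'll work out the residual angle.

```bash
python3 - <<'E'
from h import *
T=np.load('T3.npy'); m=r.camera_model('wrist')
im=cv2.imread('pics/w3.png')[:,:,::-1]
hsv=cv2.cvtColor(im,cv2.COLOR_RGB2HSV)
# brass ring outline -> centre at rim mid-height
k=cv2.inRange(hsv,(15,100,80),(30,255,255)); k[300:]=0
pts=np.argwhere(k)[:,::-1].astype(np.float32); e=cv2.fitEllipse(cv2.convexHull(pts)); print('rim ellipse',e)
C1=ray(T,m,e[0],.083); C2=ray(T,m,(308,184),.086); print(C1,C2)
M=np.array([.45700,.23198,0]); 
for C in (C1,C2):
    print('mark',ang(M-C),'nozzle',ang(ray(T,m,(497,18),.076)-C)+180,'bolts',ang(sum(ray(T,m,p,.016) for p in [(203,202),(267,270)])/2-C))
b=[ray(T,m,p,.016) for p in [(203,202),(267,270)]]; print('perp',ang(b[0]-b[1])+90)
# base plate edge line & white arrow centre
wm=cv2.inRange(hsv,(0,0,200),(180,40,255))[222:256,212:248]; q=np.argwhere(wm); print('arrow px',q.mean(0)[::-1]+[212,222],len(q))
print('arrow',ang(ray(T,m,q.mean(0)[::-1]+[212,222],.015)-C2))
c=cv2.resize(im[140:300,160:340],None,fx=4,fy=3.75 if 0 else 3.7,interpolation=cv2.INTER_CUBIC); cv2.imwrite('pics/w3c.png',c[:,:,::-1])
E
```

```text
rim ellipse ((308.0273132324219, 176.4814453125), (191.83277893066406, 192.9825897216797), 142.4415283203125)
[0.4859117 0.2110731 0.083    ] [0.48276644 0.21019138 0.086     ]
mark 144.1282046917728 nozzle 144.05928522783987 bolts 148.19142899772004
mark 139.78146800768343 nozzle 145.33120003905586 bolts 146.1845124527508
perp 145.1195776590649
arrow px [nan nan] 0
arrow nan<stdin>:14: RuntimeWarning: Mean of empty slice.
  ret = um.true_divide(
<stdin>:15: RuntimeWarning: Mean of empty slice.
```

View pics/w3c.png

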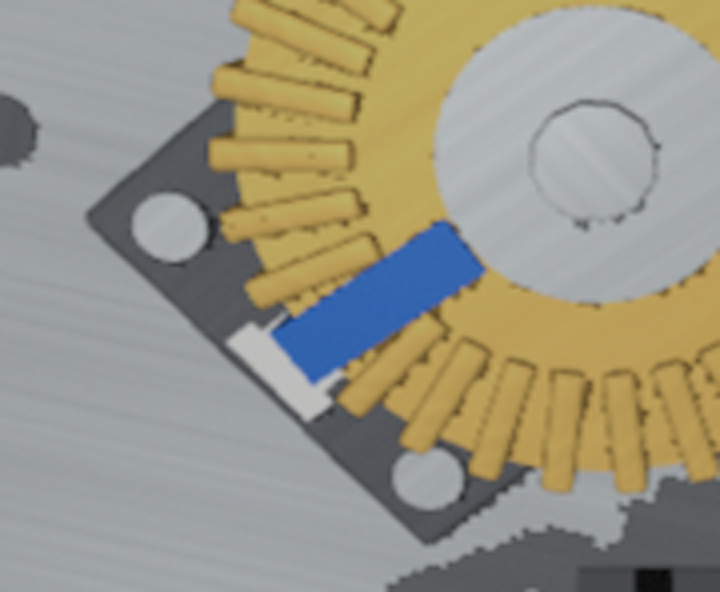

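The mark line lies at 139.8° and the base axis and pointer at 145.2°, so it's about 5° short. I'll touch down again and nudge it.

arm_command(
  plan=[
    {"claw": 1,"tx": 0.003,"ty": 0.0045,"tz": 0.014,"ax": 0,"ay": 0,"az": 0},
    {"claw": 1,"tx": 0.003,"ty": 0.0045,"tz": 0.014,"ax": 0,"ay": 0,"az": 0},
    {"claw": 1,"tx": 0.003,"ty": 0.0045,"tz": 0.014,"ax": 0,"ay": 0,"az": 0},
    {"claw": 1,"tx": 0.0027,"ty": 0.0043,"tz": 0.014,"ax": 0,"ay": 0,"az": 0},
    {"claw": 1,"tx": 0,"ty": 0,"tz": 0.006,"ax": 0,"ay": 0,"az": 0},
    {"claw": 1,"tx": 0,"ty": 0,"tz": 0.0025,"ax": 0,"ay": 0,"az": 0},
    {"claw": 1,"tx": 0,"ty": 0,"tz": 0.0015,"ax": 0,"ay": 0,"az": 0},
    {"claw": 1,"tx": 0,"ty": 0,"tz": 0,"ax": 0,"ay": 0,"az": 0},
    {"claw": 1,"tx": 0,"ty": 0,"tz": 0,"ax": 0,"ay": 0,"az": 0},
    {"claw": 1,"tx": 0,"ty": 0,"tz": 0,"ax": 0,"ay": 0,"az": 0},
  ],
)

```text
clock: 17.6
tcp_pos: [0.4616, 0.178, 0.2585]
orientation: [-3.116, -0.401, -0.002]
contact_force: [0.8, -0.2, 0.3]
grip_width: -0.0005
gripper_force: 0.0
```

arm_command(
  plan=[
    {"claw": 1,"tx": 0,"ty": 0,"tz": 0.0015,"ax": 0,"ay": 0,"az": 0},
    {"claw": 1,"tx": 0,"ty": 0,"tz": 0.001,"ax": 0,"ay": 0,"az": 0},
    {"claw": 1,"tx": 0,"ty": 0,"tz": 0.001,"ax": 0,"ay": 0,"az": 0},
    {"claw": 1,"tx": 0,"ty": 0,"tz": 0.0005,"ax": 0,"ay": 0,"az": 0},
    {"claw": 1,"tx": 0,"ty": 0,"tz": 0,"ax": 0,"ay": 0,"az": 0},
    {"claw": 1,"tx": 0,"ty": 0,"tz": 0,"ax": 0,"ay": 0,"az": 0},
    {"claw": 1,"tx": 0.001,"ty": 0.001,"tz": 0,"ax": 0,"ay": 0,"az": 0},
    {"claw": 1,"tx": 0.001,"ty": 0.001,"tz": 0,"ax": 0,"ay": 0,"az": 0},
    {"claw": 1,"tx": 0.001,"ty": 0.001,"tz": 0,"ax": 0,"ay": 0,"az": 0},
    {"claw": 1,"tx": 0,"ty": 0,"tz": 0,"ax": 0,"ay": 0,"az": 0},
  ],
)

```text
clock: 18.43
tcp_pos: [0.4657, 0.1759, 0.2554]
orientation: [-3.116, -0.401, -0.003]
contact_force: [-3.5, -1.6, 15.1]
grip_width: -0.0001
gripper_force: 7.7
```

arm_command(
  plan=[
    {"claw": 1,"tx": 0,"ty": 0,"tz": -0.01,"ax": 0,"ay": 0,"az": 0},
    {"claw": 1,"tx": 0,"ty": 0,"tz": -0.02,"ax": 0,"ay": 0,"az": 0},
    {"claw": 1,"tx": -0.005,"ty": -0.007,"tz": -0.013,"ax": 0,"ay": 0,"az": 0},
    {"claw": 1,"tx": -0.005,"ty": -0.007,"tz": -0.013,"ax": 0,"ay": 0,"az": 0},
    {"claw": 1,"tx": -0.005,"ty": -0.0065,"tz": -0.013,"ax": 0,"ay": 0,"az": 0},
    {"claw": 1,"tx": 0,"ty": 0,"tz": 0,"ax": 0,"ay": 0,"az": 0},
    {"claw": 1,"tx": 0,"ty": 0,"tz": 0,"ax": 0,"ay": 0,"az": 0},
    {"claw": 1,"tx": 0,"ty": 0,"tz": 0,"ax": 0,"ay": 0,"az": 0},
    {"claw": 1,"tx": 0,"ty": 0,"tz": 0,"ax": 0,"ay": 0,"az": 0},
    {"claw": 1,"tx": 0,"ty": 0,"tz": 0,"ax": 0,"ay": 0,"az": 0},
  ],
)

```text
clock: 19.27
tcp_pos: [0.4455, 0.191, 0.322]
orientation: [3.116, 0.4, -0.002]
contact_force: [-0.1, 0.2, 0.7]
grip_width: 0.0
gripper_force: 0.0
```

```bash
cat > v.py <<'E'
import sys
from h import *
T,m,im=snap('wrist',sys.argv[1])
hsv=cv2.cvtColor(im,cv2.COLOR_RGB2HSV); k=cv2.inRange(hsv,(105,150,60),(125,255,255))
n,l,st,ce=cv2.connectedComponentsWithStats(k); i=1+np.argmax(st[1:,4]); pts=np.argwhere(l==i)[:,::-1].astype(float)
P=np.array([ray(T,m,p,.082)[:2] for p in pts]); d=np.linalg.svd(P-P.mean(0))[2][0]
a=ang(d); print('mark line',a%180,len(P),'blue centre',ce[i],'tcp',r.get_obs()['tcp_pos'],r.get_obs()['clock'])
c=cv2.resize(im[140:290,160:360],None,fx=4,fy=4,interpolation=cv2.INTER_CUBIC); cv2.imwrite('pics/c_'+sys.argv[1],c[:,:,::-1])
E
python3 v.py w4.png
```

```text
mark line 146.0893026311306 889 blue centre [254.89426322 224.63329584] tcp [0.4455587  0.19107001 0.32204634] 19.3167
```

View pics/c_w4.png

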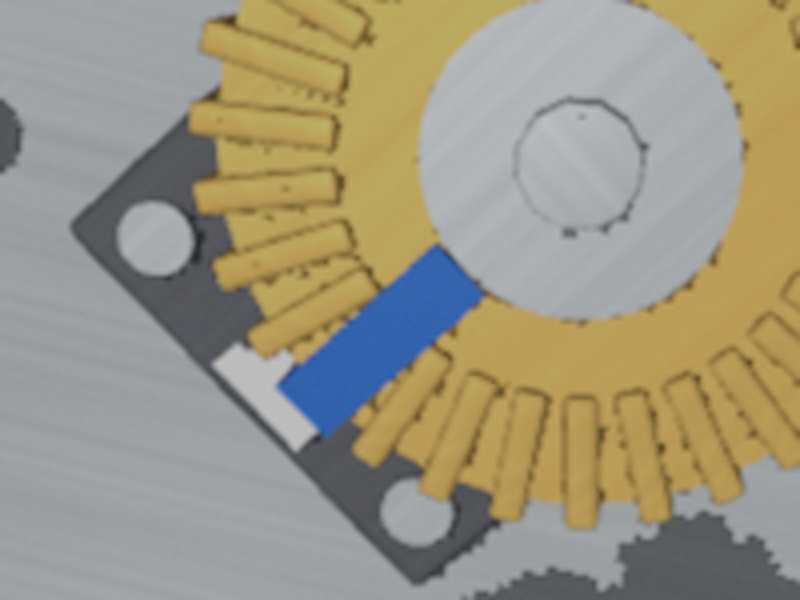

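The mark line now lies at 146.1°, and in the crop it points at the arrow. I'll check it against the plate edges in world coordinates.

```bash
python3 - <<'E'
from h import *
T,m=cam_T('wrist'); f=lambda u,v:(160+u/4-.4,140+v/4-.4)
e=[ray(T,m,f(*p),.014) for p in [(72,227),(418,583)]]; b=[ray(T,m,f(*p),.017) for p in [(156,239),(418,513)]]
C=ray(T,m,f(580,166),.086); w_=[ray(T,m,f(*p),.015) for p in [(212,363),(298,450)]]
print('edge',ang(e[0]-e[1])+90,np.linalg.norm(e[0]-e[1]),'bolts',ang(b[0]-b[1])+90,'white tail edge',ang(w_[0]-w_[1])+90,'tail mid from C',ang(sum(w_)/2-C),'edge mid',ang(sum(e)/2-C),C)
mk=[ray(T,m,f(*p),.082) for p in [(460,270),(303,410)]]; print('mark ends from C',ang(mk[0]-C),ang(mk[1]-C))
E
```

```text
edge 145.59837561493885 0.08283724221519027 bolts 145.4706796452766 white tail edge 146.15897295919254 tail mid from C 145.48092548112947 edge mid 145.4233400615369 [0.48303305 0.21031692 0.086     ]
mark ends from C 146.08300498873905 146.03591245838058
```

```bash
python3 -c "
from bench import r
print(r.hand_in())"
```

```text
the job is handed in; nothing more can be done
None
```

I rolled the brass collar anticlockwise to the pointer and two full turns more, leaving its mark within about 1° of the pointer by my camera measurement; the finger is clear, and I handed the job in at about 19 s of the 64 s limit (no verdict was returned).

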